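Clear the spent cell and dispense a fresh one

ROBOT

A 6-joint arm with a two-finger parallel gripper is mounted at the origin on the work surface. World frame = base frame: x ahead of the robot, y to its left, z up, the work surface at z = 0. Lengths are in m, angles in rad, forces in N, time in s.
With the tool pointing down it reaches from about 0.35 to 0.775 m from the base axis. Payload 5.5 kg.
Tool frame: the origin (TCP) lies midway between the tips of the shut fingers; the grasp point (between the pads) lies 19 mm behind it; z points along the fingers, y is the line along which they close (so a half turn about z gives the same grasp; the last joint's range is limited). The gripper opens to 85 mm and grips with 20 to 120 N. Pads are 22 mm wide; open, the fingers measure 114 mm over their backs; the gripper's body (76 mm by 85 mm) begins 54 mm behind the grasp point. The pads swing forward as they close: fully open they stand 13 mm farther back than shut.
Start: joints at [-1.392, 0.313, 0.046, 1.304, 0, 1.431], TCP at [0.18, -0.546, 0.231] pointing down, gripper open.
Joint ranges: [-2.76, 2.76], [-0.86, 1.69], [-1.03, 1.26], [-2.2, 2.34], [-1.47, 1.5], [-3.14, 3.14]. Speed limits (rad/s): [2.57, 2.57, 3.14, 3.14, 3.14, 3.14].

INTERFACE

Orientations are given as a unit quaternion [w, x, y, z].
In Python, from workcell import get_state, read_camera, camera_info, hand_in, recognise gives the robot as it stands.
- The arm moves only by the tool arm_command, never from a script. Its argument "moves" is one flat list of numbers, 7 for each row, row after row: the opening, from -1 (shut) to 1 (fully open), then the shift along the tool's x, y, z in mm, then the turn, a rotation vector about the tool's x, y, z in rad. A call has 1 to 8 rows; each row shifts and turns the commanded pose from where the row before left it, along the tool's axes as they then stand; what a row does not reach is not made up. A row lasts 1/8 s, in which the tool goes at most 62.5 mm and 10.7 degrees, less where a joint would pass 70% of its speed; a pose out of reach is approached as far as the arm can. A call with a gripper value outside its range is refused whole. The fingers move at their own pace and stop on an object; "newtons" is the grip in N (left out, the last holds). Time passes only in rows, so rows that do not move let the fingers close. It gives the time, the measured TCP pose, the force, the opening and the grip force at its end, in the units of the state.
- get_state(): the state, without advancing time (a new reading comes with each control period).
- read_camera(name): name is "side" or "top"; returns (picture, depth): 384x512x3 uint8, blue, green, red; 384x512 float32, m along the optical axis (not along the pixel's ray), 0 where there is no reading.
- camera_info(name): a dict with "fovy" (degrees; the focal length in pixels is half the picture's height over the tangent of half this angle, whatever the lens; pixels are square), "cx", "cy" (the principal point, pixels), "eye" and "orientation" of the camera in the world. Camera axes: x right, y down, z forward; pixel columns grow to the right and rows downward; lengths in m; the calibration is good to about 2 mm. A picture is of the moment at which its call begins. camera_info takes no time and is no camera call.
- hand_in(): hands the job in; it is judged then, once.
Trained networks look in the newest picture that a camera, given by its name, has taken for a name from the list of things; names that differ only in an ending like _2 or _b are one class to them, and where a whole thing is asked for, a point or a joint stands for the part that bears it (a point fixed in the world has none). Each returns a list of dicts, best first, with "confidence" (0 to 1); they miss things now and then, are a little off and sometimes report something else, mostly with a low value. They report only what shows in the picture. A call takes as long as a camera call. They do not tell look-alikes from the thing itself.
- recognise(camera, label): "point" ([column, row] in pixels, amid what is visible of it).
The state is a dict: "clock": time; "joint_pos": joint angles; "qvel": joint speeds; "tau": joint torques, N m; "tcp_pos": TCP position; "orientation": TCP orientation; "wrist_force": force on the tool from outside, world axes, zero at the start; "ft_torque": the same for the moment, N m; "finger_gap": finger opening in m; "grip_force": force on a finger pad.
Only numpy, scipy, OpenCV 4.12 (cv2) and the standard library are available. Lean on these libraries where they do the work, as an engineer would, in place of code of your own. Each camera call takes 0.05 s, during which the arm holds its last target. There are 200 camera calls.

TASK

Someone left a spent black battery in the catch tray of the battery dispenser: lift it out and lower it gently, not dropped, to the bottom of the red tub. Then push the dispenser's red sprung plunger all the way in once, so that one fresh yellow battery rolls out into the emptied tray, and let the plunger spring all the way back out. Finally lower that fresh battery just as gently to the bottom of the blue tub; leave the other two batteries in the dispenser and the screwdriver, spray can and roll of tape where they are.

Things in the scene. Friction and masses are not known exactly. Their poses are not given: they have to be found in the camera images.
- dispenser: Battery dispenser, blue and clear, fixed; base plate 250 x 77 x 4 mm. Origin on the bench top under the middle of the upright magazine; x axis from the plunger through the magazine to the catch tray, z up. Slide guides (to z 34 mm) at x -115 to -21. The plunger pushes the bottom cell out over a crest at x +38 mm, passed only near the stroke's end; it rolls down the tray to end stops.
- magazine (a point): Centre of the top of the upright clear magazine, at x 0, y 0, z 133 mm of the dispenser. The magazine spans x -22 to +23 mm and y -37 to +37 mm; three fresh cells are stacked in it, lying along y. After a stroke the next cell drops to the bottom.
- tray (a point): Centre of a cell lying in the tray against the end stops: x +98, y 0, z +32 mm of the dispenser, along its y. Room for one cell; 57 mm free to the magazine. Cheeks at the cell's ends (65 mm apart, tops z 40). End stops (x 115 to 120, tops z 30) and rails leave the middle 39 mm of the width open down to z 4 mm, so fingers closing along the dispenser's x fit on both sides.
- plunger (a joint): Travel of the sprung plunger along the dispenser's +x, in m: 0 = fully out (rest), 0.045 = fully in against its stop. The spring pushes it back with about 3.3 N at rest and 6 N fully in; moving a cell adds about 1 N; at the stop the force rises steeply (a 14 N force stop works). It returns by itself when released and does not latch.
- paddle (a point): Centre of the outer (-x) face of the plunger's upright red paddle, 13 mm below its top: x -114, y 0, z 80 mm of the dispenser when out; moves with the plunger. Paddle 54 mm wide (y), 10 mm thick, z 27 to 93 mm. Push it here towards the dispenser's +x; when fully in, the outer face is 47 mm from the magazine's rear wall.
- spent: Spent cell, black with a grey end; at the start it lies in the catch tray. D-size cell (battery), a plain cylinder 34 mm in diameter and 61 mm long, about 90 to 180 g, rigid. Origin at its centre; its y axis is the cylinder's axis (the cell may have rolled about it).
- fresh0: Fresh cell, yellow with a copper end, at the bottom of the magazine at the start: the one that comes out. D-size cell (battery), a plain cylinder 34 mm in diameter and 61 mm long, about 90 to 180 g, rigid. Origin at its centre; its y axis is the cylinder's axis (the cell may have rolled about it).
- fresh1: Second fresh cell, above fresh0; stays in the dispenser. Same size.
- fresh2: Third fresh cell, on top; stays in the dispenser. Same size.
- red_tub: Deep red tub for spent cells, fixed to the bench, open at the top: outside 150 mm (its x) by 130 mm (its y) by 85 mm high, walls and floor 4 mm thick. Origin at the centre of its underside, on the bench top. x and y axes along its sides, z up.
- blue_tub: Deep blue tub for the fresh cell, fixed to the bench, open at the top: outside 150 mm (its x) by 130 mm (its y) by 85 mm high, walls and floor 4 mm thick. Origin at the centre of its underside, on the bench top. x and y axes along its sides, z up.
- screwdriver: Orange-handled screwdriver lying on the bench, about 200 mm long along its x; a bystander.
- spray: Blue spray can with a pale top, standing, 52 mm in diameter, 150 mm tall; origin under its centre; a bystander.
- tape: Roll of pale tape lying flat, 90 mm in diameter, 22 mm high; origin under its centre; a bystander.
There are look-alikes about, which are no part of the job. There is more than one size of the spent; the job needs the middle-sized. There is more than one size of the red_tub; the job needs the larger.

How it is judged:
By the outcome, as a careful person would: the job done as asked, in the order asked, and still so for the second after the job is handed in, with the robot touching nothing.
It also fails if it takes over 72 s, if anything falls off the work surface, if the arm or the gripper's body presses on something with over 40 N, if the wrist force passes 120 N, or if a joint passes its speed limit or range.

## Working session

There is one attempt and no reset: what is moved stays moved. The work goes in short steps, Python scripts to look and compute and a tool call to move; the robot and the scene stay as the last step left them, time stands still between calls to the robot, and variables do not carry over. Pictures are saved under pics/ and viewed, at most 10 in all, crops included, and the job is handed in when it is done.

Besides the shell and the picture viewer there is one more tool, called after "Request:" as name(argument=value, ...) on one line, values as JSON. arm_command: Moves the arm, as the interface text tells. Its arguments: {"type":"object","properties":{"moves":{"type":"array"},"newtons":{"type":"number"}},"required":["moves"]}

```bash
mkdir -p pics; cat > h.py <<'E'
import numpy as np, cv2
from scipy.spatial.transform import Rotation as R
from workcell import *
def cam(n):
    p,d=read_camera(n); return p,d
def pts(n,d):
    i=camera_info(n); f=d.shape[0]/2/np.tan(np.radians(i["fovy"])/2)
    v,u=np.mgrid[:d.shape[0],:d.shape[1]]
    c=np.stack([(u-i["cx"])/f*d,(v-i["cy"])/f*d,d],-1)
    q=i["orientation"]; r=R.from_quat([q[1],q[2],q[3],q[0]]).as_matrix()
    w=c@r.T+np.array(i["eye"]); w[d==0]=np.nan
    return w
E
python3 - <<'E'
from h import *
for n in("side","top"):
    p,d=cam(n); print(n,camera_info(n)); cv2.imwrite(f"pics/{n}0.png",p); np.save(f"{n}0.npy",pts(n,d))
    w=pts(n,d)
    for l in("dispenser","spent","red_tub","blue_tub","paddle","magazine","tray","spray","screwdriver","tape","fresh0"):
        for r in recognise(n,l):
            u,v=map(int,np.round(r["point"])); print(l,round(r["confidence"],2),(u,v),w[v,u].round(3))
s=get_state();print(s)
E
```

```text
side {'fovy': 57.374946136940174, 'cx': 255.11026093953905, 'cy': 192.28473924389394, 'eye': array([0.22804836, 0.6671076 , 0.7065252 ]), 'orientation': array([ 0.11831572, -0.24054011,  0.86404846, -0.42610105])}
dispenser 0.64 (270, 239) [0.532 0.087 0.05 ]
spent 0.76 (236, 223) [0.646 0.076 0.045]
spent 0.53 (202, 208) [0.783 0.056 0.025]
red_tub 0.89 (333, 178) [ 0.48  -0.217  0.081]
red_tub 0.79 (267, 172) [ 0.727 -0.244  0.001]
blue_tub 0.78 (250, 306) [0.488 0.258 0.003]
paddle 0.7 (290, 242) [0.482 0.07  0.051]
magazine 0.59 (271, 239) [0.53  0.085 0.05 ]
tray 0.75 (273, 240) [0.524 0.086 0.05 ]
tray 0.69 (235, 222) [0.65  0.075 0.046]
spray 0.74 (146, 285) [0.664 0.387 0.105]
screwdriver 0.7 (215, 188) [ 0.814 -0.052  0.019]
tape 0.65 (302, 158) [ 0.663 -0.401 -0.003]
top {'fovy': 50.016406256865096, 'cx': 255.44985563467202, 'cy': 191.33099054268294, 'eye': array([ 0.52084811, -0.004512  ,  1.08109513]), 'orientation': array([-0.0255011 ,  0.71265383, -0.69987723,  0.04057185])}
dispenser 0.71 (221, 224) [0.534 0.059 0.053]
spent 0.96 (166, 173) [0.66  0.201 0.048]
spent 0.
[... 512 characters left out ...]
3]
{'clock': 1.2, 'joint_pos': array([-1.39162366e+00,  3.13196324e-01,  4.60855103e-02,  1.30360249e+00,
        5.21820394e-05,  1.43120083e+00]), 'qvel': array([-0.00180087, -0.00036597, -0.00071468, -0.00050125,  0.00111496,
       -0.00121275]), 'tau': array([-2.72316945e-03, -4.80473363e+01,  2.98817092e+01,  2.28569070e-04,
       -3.29892200e-04,  2.57328878e-05]), 'tcp_pos': array([ 0.18021788, -0.54606453,  0.23131934]), 'orientation': array([4.09875700e-05, 9.87325221e-01, 1.58710130e-01, 2.69073208e-05]), 'wrist_force': array([ 0.63999593, -0.01923272,  0.09054078]), 'ft_torque': array([-0.03436461, -0.00188206, -0.00204777]), 'grip_force': 0.0, 'finger_gap': 0.08521128722006228}
```

View pics/top0.png

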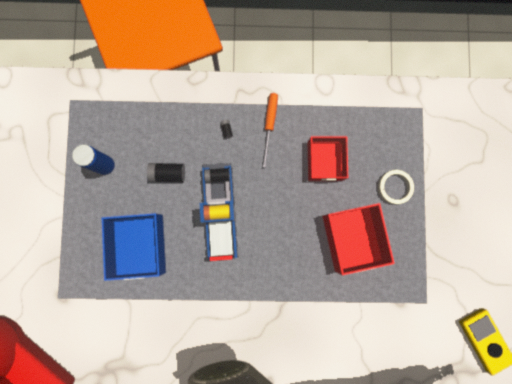

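View pics/side0.png

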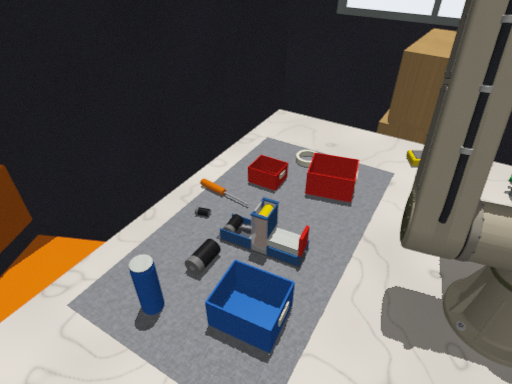

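The top view shows the dispenser upright at (218,213), with the plunger nearest the robot (220,258) and the tray cell at (217,175). The large black cell at (166,173) and the small one at (226,129) are look-alikes. The larger red tub is at (359,240), the blue tub is at (134,246), the spray can at (95,160) and the tape at (396,187).

```bash
cat >> h.py <<'E'
def rect(q):
    (c,s,a)=cv2.minAreaRect((q[:,:2]*1000).astype(np.float32)); return np.round(c,1),np.round(s,1),round(a,1),len(q),q[:,2].mean().round(4)
E
python3 - <<'E'
from h import *
for n in("top","side"):
    p=cv2.imread(f"pics/{n}0.png"); w=np.load(f"{n}0.npy"); hsv=cv2.cvtColor(p,cv2.COLOR_BGR2HSV)
    H,S,V=hsv[...,0],hsv[...,1],hsv[...,2]
    red=((H<8)|(H>172))&(S>120); blue=(H>100)&(H<130)&(S>120); yel=(H>15)&(H<40)&(S>120); dark=(V<60)
    x,y,z=w[...,0],w[...,1],w[...,2]
    def box(x0,x1,y0,y1,z0,z1): return (x>x0)&(x<x1)&(y>y0)&(y<y1)&(z>z0)&(z<z1)
    for nm,m in dict(redrim=red&box(.35,.65,-.45,-.1,.075,.095),bluerim=blue&box(.3,.62,.15,.45,.075,.095),
      dispblue=blue&box(.38,.72,0,.13,-.01,.06),disphi=box(.48,.62,0,.13,.115,.15),spent=dark&box(.6,.7,.03,.13,.035,.06),
      yel=yel&box(.45,.65,0,.13,.08,.15),paddle=red&box(.36,.55,0,.13,.085,.1),pad2=red&box(.36,.55,0,.13,.03,.1),big=dark&box(.6,.72,.15,.27,.03,.07)).items():
        if m.sum()>4: print(n,nm,*rect(w[m]))
p=cv2.imread("pics/top0.png")[150:280,170:270]; cv2.imwrite("pics/c1.png",cv2.resize(p,None,fx=4.5,fy=4.5,interpolation=2))
E
```

```text
top redrim [ 504.7 -281.8] [149.5 131.2] 12.9 518 0.0835
top bluerim [477.2 272.2] [148.6 131.1] 5.2 503 0.083
top dispblue [566.3  65.6] [229.9  72.1] 5.0 223 0.0354
top disphi [562.4  65.2] [44.4 76.8] 5.2 543 0.1246
top spent [658.7  67.3] [30.8 45.7] 1.4 203 0.0454
top yel [563.5  60.8] [32.5 47.5] 7.6 272 0.1184
top paddle [453.7  54.4] [ 9.7 52.2] 5.3 94 0.0922
top pad2 [453.3  58.4] [ 9.7 60.1] 5.3 101 0.0903
top big [663.3 196.3] [43.8 67.5] 1.0 465 0.0438
side redrim [ 502.6 -280. ] [148.3 136.9] 12.5 307 0.0806
side bluerim [475. 274.] [150.7 132.9] 5.0 831 0.0815
side dispblue [561.8  69.9] [234.6  74.6] 4.2 673 0.022
side disphi [560.3  67.1] [46.1 79.6] 5.3 423 0.1239
side spent [656.   68.9] [30.2 50.3] 4.7 123 0.0437
side yel [564.5  60.2] [28.7 48.3] 7.4 109 0.1186
side paddle [450.9  58.1] [ 9.7 50.9] 4.9 68 0.0905
side pad2 [450.5  58.8] [10.3 52.4] 4.6 183 0.0704
side big [657.3 198.2] [67.9 39.4] 87.8 342 0.0424
```

View pics/c1.png

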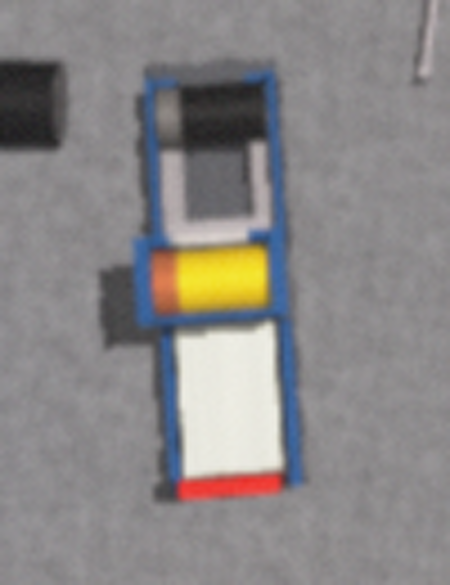

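```bash
cat >> h.py <<'E'
def plan(T,yawy,n,st=None):
    "rows from the measured pose to TCP T (mm) with tool y at yawy deg, tool down"
    s=get_state(); p=s["tcp_pos"]*1000; q=s["orientation"]; r0=R.from_quat([q[1],q[2],q[3],q[0]])
    a=np.radians(yawy); y=np.array([np.cos(a),np.sin(a),0]); z=np.array([0,0,-1.]); r1=R.from_matrix(np.stack([np.cross(y,z),y,z],1))
    rv=(r0.inv()*r1).as_rotvec(); r=r0
    print("t",round(s["clock"],2),"tcp",p.round(1),"F",s["wrist_force"].round(1),"gap",round(s["finger_gap"],4),"j",s["joint_pos"].round(2))
    for k in range(n):
        print((r.inv().apply((np.array(T)-p)/n)).round(1),(rv/n).round(3)); r=r*R.from_rotvec(rv/n)
def D(x,y=0,z=0,O=(561,66),a=5.15):
    c,s=np.cos(np.radians(a)),np.sin(np.radians(a)); return [O[0]+c*x-s*y,O[1]+s*x+c*y,z]
E
python3 -c "
from h import *
print(D(98));plan(D(98,0,190),5.15,16)"
```

```text
[np.float64(658.6043849023027), np.float64(74.79682032572754), 0]
t 1.2 tcp [ 180.2 -546.1  231.3] F [ 0.6 -0.   0.1] gap 0.0852 j [-1.39  0.31  0.05  1.3   0.    1.43]
[ 40.6 -27.5   2.6] [ 0.     0.    -0.084]
[ 42.7 -24.    2.6] [ 0.     0.    -0.084]
[ 44.6 -20.3   2.6] [ 0.     0.    -0.084]
[ 46.1 -16.5   2.6] [ 0.     0.    -0.084]
[ 47.3 -12.6   2.6] [ 0.     0.    -0.084]
[48.2 -8.6  2.6] [ 0.     0.    -0.084]
[48.8 -4.5  2.6] [ 0.     0.    -0.084]
[49.  -0.4  2.6] [ 0.     0.    -0.084]
[48.8  3.7  2.6] [ 0.     0.    -0.084]
[48.4  7.8  2.6] [ 0.     0.    -0.084]
[47.5 11.8  2.6] [ 0.     0.    -0.084]
[46.4 15.7  2.6] [ 0.     0.    -0.084]
[44.9 19.6  2.6] [ 0.     0.    -0.084]
[43.1 23.3  2.6] [ 0.     0.    -0.084]
[41.  26.8  2.6] [ 0.     0.    -0.084]
[38.6 30.1  2.6] [ 0.     0.    -0.084]
```

Request:
arm_command(moves=[1,41,-27,3,0,0,-0.084,1,43,-24,3,0,0,-0.084,1,45,-20,3,0,0,-0.084,1,46,-16,3,0,0,-0.084,1,47,-13,3,0,0,-0.084,1,48,-9,3,0,0,-0.084,1,49,-4,3,0,0,-0.084,1,49,0,3,0,0,-0.084], newtons=40)

```text
clock: 2.2
tcp_pos: [0.4216, -0.2352, 0.2075]
orientation: [0.0, 0.879, 0.477, 0.0]
wrist_force: [1.0, -0.4, 0.0]
finger_gap: 0.0851
grip_force: 0.0
```

Request:
arm_command(moves=[1,49,4,3,0,0,-0.084,1,48,8,3,0,0,-0.084,1,47,12,3,0,0,-0.084,1,46,16,3,0,0,-0.084,1,45,20,3,0,0,-0.084,1,43,23,3,0,0,-0.084,1,41,27,3,0,0,-0.084,1,38,30,3,0,0,-0.084])

```text
clock: 3.2
tcp_pos: [0.6611, 0.0735, 0.1832]
orientation: [0.0, 0.673, 0.74, 0.0]
wrist_force: [-0.0, -1.9, 0.0]
finger_gap: 0.0853
grip_force: 0.0
```

Request:
arm_command(moves=[1,0,0,0,0,0,0,1,0,0,0,0,0,0])

```text
clock: 3.45
tcp_pos: [0.6597, 0.072, 0.1829]
orientation: [-0.0, 0.674, 0.739, -0.001]
wrist_force: [0.9, -0.8, 0.0]
finger_gap: 0.0853
grip_force: 0.0
```

```bash
python3 -c "
from h import *
plan(D(98,0,100),5.15,1)"
```

```text
t 3.45 tcp [659.7  72.  182.9] F [ 0.9 -0.8  0. ] gap 0.0853 j [-0.01  0.51  0.22  1.28 -0.    1.47]
[ 3.  -0.7 82.9] [-0.001  0.     0.002]
```

Request:
arm_command(moves=[1,3,-1,40,0,0,0,1,0,0,40,0,0,0,1,0,0,35,0,0,0,1,0,0,25,0,0,0,1,0,0,17,0,0,0,1,0,0,10,0,0,0,1,0,0,0,0,0,0])

```text
clock: 4.32
tcp_pos: [0.6592, 0.0745, 0.0161]
orientation: [0.0, 0.674, 0.739, 0.0]
wrist_force: [2.3, 0.9, -0.3]
finger_gap: 0.0852
grip_force: 0.0
```

Request:
arm_command(moves=[-1,0,0,0,0,0,0,-1,0,0,0,0,0,0,-1,0,0,0,0,0,0,-1,0,0,0,0,0,0,-1,0,0,0,0,0,0,-1,0,0,0,0,0,0])

```text
clock: 5.08
tcp_pos: [0.6591, 0.075, 0.0167]
orientation: [0.0, 0.674, 0.739, 0.0]
wrist_force: [0.6, 0.0, 3.5]
finger_gap: 0.0329
grip_force: 40.1
```

Request:
arm_command(moves=[-1,0,0,-10,0,0,0,-1,0,0,-20,0,0,0,-1,0,0,-30,0,0,0,-1,0,0,-35,0,0,0,-1,0,0,-35,0,0,0,-1,0,0,-30,0,0,0,-1,0,0,-20,0,0,0,-1,0,0,0,0,0,0])

```text
clock: 6.08
tcp_pos: [0.6596, 0.0749, 0.1982]
orientation: [0.001, 0.674, 0.739, 0.001]
wrist_force: [-0.1, 0.7, -1.9]
finger_gap: 0.0326
grip_force: 39.9
```

```bash
python3 -c "
from h import *
p,d=cam('side');cv2.imwrite('pics/s1.png',p[120:280,160:360])
plan((503.5,-281.5,195),12.8,10)"
```

```text
t 6.12 tcp [659.   75.  196.5] F [ 0.4 -1.  -1. ] gap 0.0329 j [-0.01  0.5   0.24  1.31 -0.    1.47]
[-34.1 -18.8   0.1] [ 0.     0.    -0.013]
[-33.8 -19.2   0.1] [ 0.     0.    -0.013]
[-33.6 -19.6   0.1] [ 0.     0.    -0.013]
[-33.3 -20.1   0.1] [ 0.     0.    -0.013]
[-33.  -20.5   0.1] [ 0.     0.    -0.013]
[-32.8 -20.9   0.1] [ 0.     0.    -0.013]
[-32.5 -21.4   0.1] [ 0.     0.    -0.013]
[-32.2 -21.8   0.2] [ 0.     0.    -0.013]
[-31.9 -22.2   0.2] [ 0.     0.    -0.013]
[-31.6 -22.6   0.2] [ 0.     0.    -0.013]
```

View pics/s1.png

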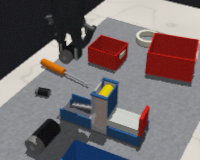

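The spent cell is held between the fingers at about crop (70,50). The tray is empty and everything else is unmoved.

Request:
arm_command(moves=[-1,-24,-13,0,0,0,-0.013,-1,-34,-19,0,0,0,-0.013,-1,-38,-22,0,0,0,-0.013,-1,-39,-23,0,0,0,-0.013,-1,-39,-24,0,0,0,-0.013,-1,-38,-24,0,0,0,-0.013,-1,-37,-25,0,0,0,-0.013,-1,-33,-23,0,0,0,-0.013])

```text
clock: 7.12
tcp_pos: [0.5251, -0.2294, 0.1945]
orientation: [-0.001, 0.635, 0.773, -0.0]
wrist_force: [-0.1, -0.3, -1.0]
finger_gap: 0.0331
grip_force: 40.0
```

Request:
arm_command(moves=[-1,-28,-20,0,0,0,-0.013,-1,-18,-14,0,0,0,-0.013,-1,0,0,0,0,0,0,-1,0,0,0,0,0,0])

```text
clock: 7.62
tcp_pos: [0.5023, -0.2797, 0.1952]
orientation: [-0.001, 0.624, 0.781, 0.0]
wrist_force: [-0.3, 0.1, -1.2]
finger_gap: 0.0327
grip_force: 40.0
```

```bash
python3 -c "
from h import *
plan((503.5,-281.5,10),12.8,1)"
```

```text
t 7.62 tcp [ 502.3 -279.7  195.2] F [-0.3  0.1 -1.2] gap 0.0327 j [-0.65  0.33 -0.02  1.22  0.    0.7 ]
[ -2.4   1.  185.2] [-0.001 -0.002 -0.002]
```

Request:
arm_command(moves=[-1,-2,1,30,0,0,0,-1,0,0,40,0,0,0,-1,0,0,40,0,0,0,-1,0,0,35,0,0,0,-1,0,0,22,0,0,0,-1,0,0,12,0,0,0,-1,0,0,0,0,0,0])

```text
clock: 8.5
tcp_pos: [0.5039, -0.2812, 0.0166]
orientation: [-0.001, 0.624, 0.781, -0.0]
wrist_force: [-0.8, -0.3, -0.0]
finger_gap: 0.0329
grip_force: 40.0
```

Request:
arm_command(moves=[-1,0,0,1,0,0,0,-1,0,0,1,0,0,0,-1,0,0,1,0,0,0,-1,0,0,1,0,0,0,-1,0,0,1,0,0,0,-1,0,0,1,0,0,0,-1,0,0,1,0,0,0,-1,0,0,0,0,0,0])

```text
clock: 9.5
tcp_pos: [0.504, -0.2821, 0.0102]
orientation: [-0.0, 0.624, 0.781, -0.0]
wrist_force: [-0.1, -0.6, -1.2]
finger_gap: 0.033
grip_force: 40.0
```

Request:
arm_command(moves=[-1,0,0,1,0,0,0,-1,0,0,1,0,0,0,-1,0,0,1,0,0,0,-1,0,0,0,0,0,0])

```text
clock: 10.0
tcp_pos: [0.504, -0.2821, 0.0072]
orientation: [-0.0, 0.624, 0.781, -0.0]
wrist_force: [-0.4, 0.6, -1.6]
finger_gap: 0.0325
grip_force: 40.0
```

Request:
arm_command(moves=[-1,0,0,1,0,0,0,-1,0,0,0,0,0,0])

```text
clock: 10.25
tcp_pos: [0.504, -0.2822, 0.0062]
orientation: [-0.0, 0.624, 0.781, -0.0]
wrist_force: [-0.0, -0.8, -1.1]
finger_gap: 0.0331
grip_force: 40.0
```

Request:
arm_command(moves=[-1,0,0,1,0,0,0,-1,0,0,0,0,0,0])

```text
clock: 10.5
tcp_pos: [0.5042, -0.2822, 0.0056]
orientation: [0.0, 0.624, 0.781, -0.0]
wrist_force: [-1.2, 1.3, 1.1]
finger_gap: 0.0327
grip_force: 40.3
```

Request:
arm_command(moves=[0.2,0,0,0,0,0,0,0.2,0,0,0,0,0,0,0.2,0,0,0,0,0,0,0.2,0,0,0,0,0,0])

```text
clock: 11.0
tcp_pos: [0.5041, -0.2822, 0.0053]
orientation: [0.0, 0.624, 0.781, -0.0]
wrist_force: [-0.3, 0.9, 0.1]
finger_gap: 0.0513
grip_force: 0.0
```

Request:
arm_command(moves=[0.2,0,0,-15,0,0,0,0.2,0,0,-30,0,0,0,0.2,0,0,-40,0,0,0,-1,0,0,-45,0,0,0,-1,0,0,-35,0,0,0,-1,0,0,-20,0,0,0,-1,0,0,0,0,0,0])

```text
clock: 11.88
tcp_pos: [0.5052, -0.283, 0.1932]
orientation: [0.003, 0.624, 0.781, 0.0]
wrist_force: [-0.3, 0.5, 0.4]
finger_gap: -0.0
grip_force: 0.0
```

```bash
python3 -c "
from h import *
p,d=cam('top');cv2.imwrite('pics/t2.png',p)
print(D(-114-14.5-25,0,190),D(-128.5))
plan(D(-153,0,190),5.15,9)"
```

```text
[np.float64(408.11966242343397), np.float64(52.22130693878391), 190] [np.float64(433.0187402046336), np.float64(54.465393756571544), 0]
t 11.93 tcp [ 504.5 -282.5  191.5] F [ 0.  -0.4 -0.9] gap -0.0002 j [-0.65  0.33 -0.03  1.21 -0.    0.7 ]
[38.6 -2.2  0.1] [0.    0.    0.015]
[38.6 -2.8  0.1] [0.    0.    0.015]
[38.5 -3.3  0.1] [0.    0.    0.015]
[38.5 -3.9  0.1] [0.    0.    0.015]
[38.4 -4.5  0.1] [0.    0.    0.015]
[38.4 -5.   0.1] [0.    0.    0.015]
[38.3 -5.6  0.1] [0.    0.    0.015]
[38.2 -6.2  0.1] [0.    0.    0.015]
[38.1 -6.7  0.2] [0.    0.    0.015]
```

View pics/t2.png

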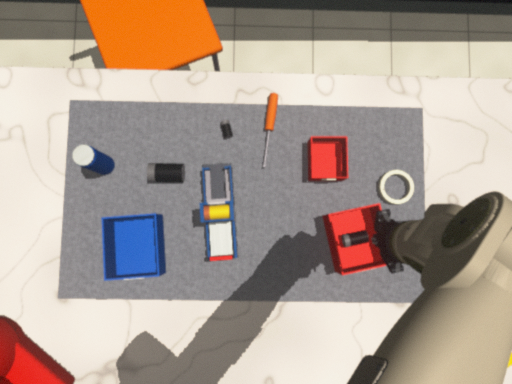

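The spent cell lies in the large red tub at (355,240) and the tray at (218,180) is empty. Next I move behind the paddle.

Request:
arm_command(moves=[-1,28,-2,0,0,0,0.015,-1,38,-3,0,0,0,0.015,-1,43,-4,0,0,0,0.015,-1,45,-4,0,0,0,0.015,-1,45,-5,0,0,0,0.015,-1,45,-6,0,0,0,0.015,-1,42,-6,0,0,0,0.015,-1,36,-6,0,0,0,0.015])

```text
clock: 12.92
tcp_pos: [0.4132, 0.0309, 0.1891]
orientation: [-0.001, 0.67, 0.742, -0.001]
wrist_force: [0.9, 0.1, -0.4]
finger_gap: 0.0
grip_force: 0.0
```

Request:
arm_command(moves=[-1,22,-4,0,0,0,0.015,-1,0,0,0,0,0,0,-1,0,0,0,0,0,0])

```text
clock: 13.3
tcp_pos: [0.4085, 0.0506, 0.1897]
orientation: [-0.0, 0.676, 0.737, -0.0]
wrist_force: [0.7, 0.3, 0.1]
finger_gap: -0.0004
grip_force: 0.0
```

```bash
python3 -c "
from h import *
plan(D(-153,0,67),5.15,1)"
```

```text
t 13.3 tcp [408.5  50.6 189.7] F [0.7 0.3 0.1] gap -0.0004 j [-0.07  0.02 -0.42  1.14 -0.    1.41]
[  1.7   0.4 122.7] [-0.001  0.    -0.003]
```

Request:
arm_command(moves=[-1,2,0,25,0,0,0,-1,0,0,40,0,0,0,-1,0,0,35,0,0,0,-1,0,0,20,0,0,0,-1,0,0,2,0,0,0,-1,0,12,0,0,0,0,-1,0,8,0,0,0,0,-1,0,0,0,0,0,0])

```text
clock: 14.3
tcp_pos: [0.4304, 0.0545, 0.0691]
orientation: [0.001, 0.676, 0.737, 0.001]
wrist_force: [0.5, 0.0, 0.2]
finger_gap: -0.0005
grip_force: 0.0
```

Request:
arm_command(moves=[-1,0,2,0,0,0,0,-1,0,2,0,0,0,0,-1,0,2,0,0,0,0,-1,0,2,0,0,0,0,-1,0,3,0,0,0,0,-1,0,0,0,0,0,0])

```text
clock: 15.05
tcp_pos: [0.438, 0.0556, 0.068]
orientation: [-0.001, 0.676, 0.737, -0.001]
wrist_force: [-4.4, -1.0, 3.0]
finger_gap: -0.0001
grip_force: 2.5
```

Request:
arm_command(moves=[-1,0,5,0,0,0,0,-1,0,6,0,0,0,0,-1,0,6,0,0,0,0,-1,0,6,0,0,0,0,-1,0,6,0,0,0,0,-1,0,3,0,0,0,0,-1,0,0,0,0,0,0])

```text
clock: 15.92
tcp_pos: [0.4699, 0.0585, 0.0679]
orientation: [-0.001, 0.676, 0.737, -0.001]
wrist_force: [-5.5, -0.3, 3.9]
finger_gap: -0.0002
grip_force: 2.6
```

Request:
arm_command(moves=[-1,0,3,0,0,0,0,-1,0,3,0,0,0,0,-1,0,2,0,0,0,0,-1,0,0,0,0,0,0])

```text
clock: 16.42
tcp_pos: [0.4776, 0.0592, 0.0679]
orientation: [-0.001, 0.676, 0.737, -0.001]
wrist_force: [-5.7, -0.7, 3.2]
finger_gap: -0.0005
grip_force: 2.9
```

Request:
arm_command(moves=[-1,0,2,0,0,0,0,-1,0,1,0,0,0,0,-1,0,0,0,0,0,0])

```text
clock: 16.8
tcp_pos: [0.48, 0.0594, 0.0679]
orientation: [-0.001, 0.676, 0.737, -0.001]
wrist_force: [-6.5, -0.3, 4.8]
finger_gap: -0.0001
grip_force: 3.7
```

Request:
arm_command(moves=[-1,0,1,0,0,0,0,-1,0,0,0,0,0,0])

```text
clock: 17.05
tcp_pos: [0.48, 0.0594, 0.0679]
orientation: [-0.002, 0.676, 0.737, -0.002]
wrist_force: [-10.8, -1.0, 8.8]
finger_gap: -0.0002
grip_force: 5.1
```

Request:
arm_command(moves=[-1,0,1,0,0,0,0,-1,0,0,0,0,0,0])

```text
clock: 17.3
tcp_pos: [0.4801, 0.0594, 0.0679]
orientation: [-0.002, 0.676, 0.737, -0.003]
wrist_force: [-13.0, -1.9, 9.9]
finger_gap: 0.0003
grip_force: 6.5
```

Request:
arm_command(moves=[-1,0,1,0,0,0,0,-1,0,0,0,0,0,0])

```text
clock: 17.55
tcp_pos: [0.4801, 0.0594, 0.0678]
orientation: [-0.003, 0.676, 0.737, -0.003]
wrist_force: [-15.2, -2.3, 13.7]
finger_gap: 0.0001
grip_force: 7.9
```

At the stop. I check the tray before releasing.

```bash
cat > tr.py <<'E'
from h import *
for n in("top","side"):
    p,d=cam(n); w=pts(n,d); hsv=cv2.cvtColor(p,cv2.COLOR_BGR2HSV); x,y,z=w[...,0],w[...,1],w[...,2]
    H,S,V=hsv[...,0],hsv[...,1],hsv[...,2]
    m=(H>15)&(H<40)&(S>120)&(x>.58)&(x<.7)&(y>0)&(y<.15)&(z>.03)
    print(n,m.sum(),rect(w[m]) if m.sum()>4 else "", w[m][:,2].max() if m.any() else "")
    r=((H<8)|(H>172))&(S>120)&(x>.36)&(x<.55)&(y>0)&(y<.13)&(z>.085)&(z<.1)
    if r.sum()>4: print(n,"paddle",*rect(w[r]))
    cv2.imwrite(f"pics/{n}_tr.png",p)
E
python3 tr.py
```

```text
top 260 (array([628.7,  66.1]), array([97. , 48.7]), 4.0, 260, np.float64(0.0449)) 0.07487393374979301
side 156 (array([628.2,  65.7]), array([100.5,  51.1]), 5.8, 156, np.float64(0.044)) 0.10341298567234058
side paddle [494.7  71.5] [ 9.  32.1] 7.8 39 0.0907
```

Request:
arm_command(moves=[-1,0,-8,0,0,0,0,-1,0,-10,0,0,0,0,-1,0,-10,0,0,0,0,-1,0,-10,0,0,0,0,-1,0,-10,0,0,0,0,-1,0,-10,0,0,0,0,-1,0,-10,0,0,0,0,-1,0,-10,0,0,0,0])

```text
clock: 18.65
tcp_pos: [0.4075, 0.0527, 0.0686]
orientation: [0.001, 0.676, 0.737, 0.0]
wrist_force: [0.1, -0.8, -0.3]
finger_gap: 0.0002
grip_force: 0.0
```

Request:
arm_command(moves=[1,0,0,-30,0,0,0,1,0,0,-40,0,0,0,1,0,0,-40,0,0,0,1,0,0,-20,0,0,0,1,0,0,0,0,0,0])

```text
clock: 19.27
tcp_pos: [0.4087, 0.0527, 0.1998]
orientation: [0.002, 0.676, 0.737, 0.001]
wrist_force: [-0.2, 0.4, -0.5]
finger_gap: 0.085
grip_force: 0.0
```

```bash
python3 tr.py;  python3 -c "
from h import *
plan(D(98,0,198),5.15,7)"
```

```text
top 259 (array([660.3,  68.5]), array([34.1, 48.6]), 3.4, 259, np.float64(0.0448)) 0.05265132332790867
top paddle [454.7  42.5] [ 9.1 28.3] 7.0 47 0.0922
side 154 (array([656.8,  67.4]), array([33.9, 58.5]), 12.1, 154, np.float64(0.0428)) 0.0492818951443692
side paddle [451.2  57.8] [10.3 52. ] 5.9 66 0.0909
t 19.38 tcp [407.1  52.8 197.6] F [-0.1 -0.2  0.8] gap 0.0854 j [-0.07  0.01 -0.4   1.16 -0.    1.42]
[ 0.  36.1 -0.1] [-0.  0. -0.]
[-0.  36.1 -0.1] [-0.  0. -0.]
[-0.  36.1 -0.1] [-0.  0. -0.]
[-0.  36.1 -0.1] [-0.  0. -0.]
[-0.1 36.1 -0.1] [-0.  0. -0.]
[-0.1 36.1 -0.1] [-0.  0. -0.]
[-0.1 36.1 -0.1] [-0.  0. -0.]
```

View pics/side_tr.png

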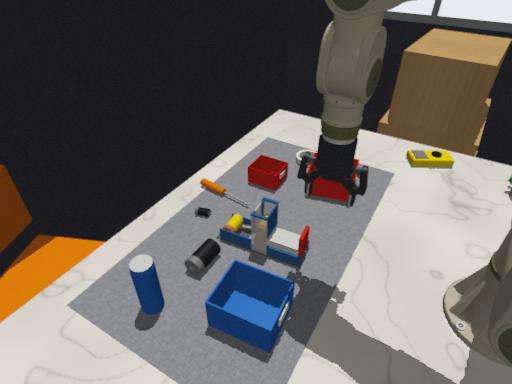

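The fresh cell lies in the tray at (235,222) and the paddle is back out at (304,240). Next I pick up the fresh cell.

Request:
arm_command(moves=[1,0,25,0,0,0,0,1,0,38,0,0,0,0,1,0,42,0,0,0,0,1,0,45,0,0,0,0,1,0,42,0,0,0,0,1,0,36,0,0,0,0,1,0,24,0,0,0,0,1,0,0,0,0,0,0])

```text
clock: 20.38
tcp_pos: [0.6588, 0.0747, 0.1952]
orientation: [-0.001, 0.676, 0.737, -0.001]
wrist_force: [-0.4, -0.1, 0.2]
finger_gap: 0.0856
grip_force: 0.0
```

Request:
arm_command(moves=[1,0,0,0,0,0,0,1,0,0,0,0,0,0])

```text
clock: 20.62
tcp_pos: [0.6574, 0.0747, 0.1981]
orientation: [-0.0, 0.676, 0.737, -0.0]
wrist_force: [-0.5, 0.1, 1.3]
finger_gap: 0.0852
grip_force: 0.0
```

```bash
python3 -c "
from h import *
plan(D(98,0,16),5.15,1)"
```

```text
t 20.62 tcp [657.4  74.7 198.1] F [-0.5  0.1  1.3] gap 0.0852 j [-0.01  0.5   0.24  1.31 -0.    1.48]
[  0.    1.4 182.1] [-0.001  0.    -0.003]
```

Request:
arm_command(moves=[1,0,1,30,0,0,0,1,0,0,40,0,0,0,1,0,0,40,0,0,0,1,0,0,35,0,0,0,1,0,0,22,0,0,0,1,0,0,14,0,0,0,1,0,0,0,0,0,0,1,0,0,0,0,0,0])

```text
clock: 21.62
tcp_pos: [0.6594, 0.0748, 0.0182]
orientation: [0.0, 0.676, 0.737, -0.0]
wrist_force: [-0.3, -0.6, -0.3]
finger_gap: 0.0852
grip_force: 0.0
```

Request:
arm_command(moves=[-1,0,0,0,0,0,0,-1,0,0,0,0,0,0,-1,0,0,0,0,0,0,-1,0,0,0,0,0,0,-1,0,0,0,0,0,0,-1,0,0,0,0,0,0])

```text
clock: 22.38
tcp_pos: [0.66, 0.0748, 0.0178]
orientation: [0.0, 0.676, 0.737, 0.0]
wrist_force: [0.9, 0.3, 4.8]
finger_gap: 0.0326
grip_force: 40.1
```

Request:
arm_command(moves=[-1,0,0,-10,0,0,0,-1,0,0,-20,0,0,0,-1,0,0,-30,0,0,0,-1,0,0,-35,0,0,0,-1,0,0,-35,0,0,0,-1,0,0,-30,0,0,0,-1,0,0,-20,0,0,0,-1,0,0,0,0,0,0])

```text
clock: 23.38
tcp_pos: [0.6602, 0.0748, 0.199]
orientation: [0.001, 0.676, 0.737, 0.001]
wrist_force: [-0.2, 0.1, -2.1]
finger_gap: 0.0327
grip_force: 40.0
```

```bash
python3 tr.py|grep -v padd; python3 -c "
from h import *
plan((476,273,195),5.15,8)"
```

```text
top 54 (array([623.2,  42.4]), array([79.1, 21.1]), 10.8, 54, np.float64(0.2466)) 0.4969896602224865
side 86 (array([660.4,  77.9]), array([27.8, 52.8]), 35.4, 86, np.float64(0.2241)) 0.24460873902181723
t 23.48 tcp [658.9  74.8 196.3] F [ 0.2  0.2 -0.6] gap 0.0326 j [-0.01  0.5   0.24  1.31 -0.    1.48]
[ 26.7 -20.6   0.2] [-0.  0. -0.]
[ 26.7 -20.6   0.2] [-0.  0. -0.]
[ 26.7 -20.6   0.2] [-0.  0. -0.]
[ 26.7 -20.6   0.2] [-0.  0. -0.]
[ 26.7 -20.6   0.2] [-0.  0. -0.]
[ 26.7 -20.6   0.2] [-0.  0. -0.]
[ 26.7 -20.6   0.2] [-0.  0. -0.]
[ 26.7 -20.6   0.2] [-0.  0. -0.]
```

Request:
arm_command(moves=[-1,17,-13,0,0,0,0,-1,28,-22,0,0,0,0,-1,34,-26,0,0,0,0,-1,38,-29,0,0,0,0,-1,36,-28,0,0,0,0,-1,31,-24,0,0,0,0,-1,20,-15,0,0,0,0,-1,10,-8,0,0,0,0])

```text
clock: 24.48
tcp_pos: [0.4747, 0.2742, 0.1959]
orientation: [-0.001, 0.675, 0.738, -0.001]
wrist_force: [0.2, -0.4, -1.6]
finger_gap: 0.0327
grip_force: 40.0
```

Request:
arm_command(moves=[-1,0,0,0,0,0,0,-1,0,0,0,0,0,0])

```text
clock: 24.72
tcp_pos: [0.4771, 0.273, 0.1969]
orientation: [0.0, 0.676, 0.737, -0.0]
wrist_force: [0.5, 0.7, -1.0]
finger_gap: 0.0325
grip_force: 40.0
```

```bash
python3 -c "
from h import *
plan((476,273,16),5.15,1)"
```

```text
t 24.73 tcp [477.1 273.  196.9] F [ 0.5  0.7 -1. ] gap 0.0325 j [ 0.37  0.28 -0.09  1.21 -0.    1.86]
[ 1.000e-01 -1.100e+00  1.809e+02] [-0.     0.001 -0.004]
```

Request:
arm_command(moves=[-1,0,-1,30,0,0,0,-1,0,0,40,0,0,0,-1,0,0,40,0,0,0,-1,0,0,35,0,0,0,-1,0,0,22,0,0,0,-1,0,0,13,0,0,0,-1,0,0,0,0,0,0,-1,0,0,0,0,0,0])

```text
clock: 25.72
tcp_pos: [0.4766, 0.2737, 0.0182]
orientation: [0.0, 0.676, 0.737, 0.001]
wrist_force: [0.4, -1.0, -0.6]
finger_gap: 0.0326
grip_force: 40.0
```

Request:
arm_command(moves=[-1,0,0,1,0,0,0,-1,0,0,1,0,0,0,-1,0,0,1,0,0,0,-1,0,0,1,0,0,0,-1,0,0,1,0,0,0,-1,0,0,1,0,0,0,-1,0,0,1,0,0,0,-1,0,0,0,0,0,0])

```text
clock: 26.72
tcp_pos: [0.4754, 0.2735, 0.0101]
orientation: [-0.0, 0.676, 0.737, -0.0]
wrist_force: [0.9, -0.1, -1.1]
finger_gap: 0.0327
grip_force: 40.0
```

Request:
arm_command(moves=[-1,0,0,1,0,0,0,-1,0,0,0,0,0,0])

```text
clock: 26.98
tcp_pos: [0.4755, 0.2735, 0.0092]
orientation: [0.0, 0.676, 0.737, -0.0]
wrist_force: [0.5, -0.2, -1.5]
finger_gap: 0.0326
grip_force: 40.0
```

Request:
arm_command(moves=[-1,0,0,1,0,0,0,-1,0,0,0,0,0,0])

```text
clock: 27.22
tcp_pos: [0.4755, 0.2735, 0.0082]
orientation: [-0.0, 0.676, 0.737, -0.0]
wrist_force: [-0.1, 0.9, -1.1]
finger_gap: 0.0331
grip_force: 40.0
```

Request:
arm_command(moves=[-1,0,0,1,0,0,0,-1,0,0,0,0,0,0])

```text
clock: 27.48
tcp_pos: [0.4755, 0.2735, 0.0072]
orientation: [0.0, 0.676, 0.737, -0.0]
wrist_force: [-0.1, -0.6, -0.9]
finger_gap: 0.0324
grip_force: 40.0
```

Request:
arm_command(moves=[-1,0,0,0.7,0,0,0,-1,0,0,0,0,0,0])

```text
clock: 27.72
tcp_pos: [0.4756, 0.2736, 0.0068]
orientation: [0.0, 0.676, 0.737, 0.0]
wrist_force: [-1.2, -0.4, 0.9]
finger_gap: 0.0329
grip_force: 40.4
```

Contact with the floor of the blue tub. I release and withdraw.

Request:
arm_command(moves=[0.2,0,0,0,0,0,0,0.2,0,0,0,0,0,0,0.2,0,0,0,0,0,0,0.2,0,0,0,0,0,0])

```text
clock: 28.22
tcp_pos: [0.4756, 0.2736, 0.0066]
orientation: [0.0, 0.676, 0.737, -0.0]
wrist_force: [-0.5, 0.3, 0.1]
finger_gap: 0.0514
grip_force: 0.0
```

Request:
arm_command(moves=[0.2,0,0,-15,0,0,0,0.2,0,0,-30,0,0,0,0.2,0,0,-40,0,0,0,0.2,0,0,-45,0,0,0,0.2,0,0,-35,0,0,0,0.2,0,0,-20,0,0,0,0.2,0,0,0,0,0,0,0.2,0,0,0,0,0,0])

```text
clock: 29.22
tcp_pos: [0.4751, 0.2734, 0.1911]
orientation: [-0.0, 0.676, 0.737, -0.0]
wrist_force: [-0.5, -0.3, -0.6]
finger_gap: 0.0512
grip_force: 0.0
```

```bash
python3 -c "
from h import *
p,d=cam('top');cv2.imwrite('pics/t9.png',p)
print(get_state()['clock'])"
```

```text
29.275
```

View pics/t9.png

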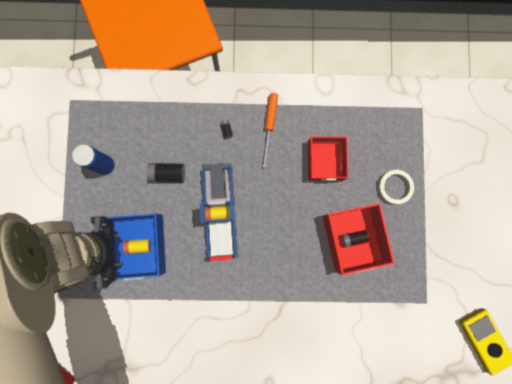

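The fresh cell is in the blue tub at (136,246) and the spent cell is in the red tub at (355,240). The remaining cells are still in the magazine at (217,213), the plunger is out, and the bystanders have not moved.

```bash
python3 -c "
from workcell import hand_in
print(hand_in())"
```

```text
the job is handed in; nothing more can be done
None
```

I handed the job in at about 29 s: the spent cell is on the floor of the larger red tub, one fresh cell is on the floor of the blue tub, the plunger is fully back out, and nothing else was moved.

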